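# Refit a pump head and hold it home for fastening

## Task

Refit the pump head, as a third hand for a colleague who will run in its two screws: first, while the head is still off the plungers, press the yellow valve in its top fully home; then set the head upright between the guide rails of the service stand, its two bores towards the drive's white plungers, and slide it over them against their springs until its face meets the drive's steel face. Finish while still holding it there, without letting go, pushing the head steadily against the drive with about 15 N (never ending outside 8 to 25 N). Leave the beaker, the roll of tape and the screwdriver alone.

Things in the scene. Friction and masses are not known exactly. Their poses are not given: they have to be found in the camera images.
- head: Pump head: loose upright steel block, x 40 mm thick, y 44 mm wide, z 50 mm high, about 0.4 kg; origin at the centre of its underside. Its +x side is the mating face with two bores (12 mm diameter, 12 mm deep) at y = +-11 mm, 25 mm up. Screw heads and a black knob stick out 10 mm from its -x side. The flat +-y sides are free to grip.
- head_face (a point): centre of the head's mating face: 20 mm in +x and 25 mm above the head's origin
- valve (a joint): Yellow-capped valve (cap 17 mm diameter, 6 mm high) in the top of the head, 3 mm to -x of its centre. 0 = the cap's underside is 8 mm above the head's top; grows as it is pressed down; 0.0075 m = fully home, a hard stop. Starts at 0 to 0.002, moves against about 7 N of friction and stays where it is left.
- valve_top (a point): centre of the top of the valve's yellow cap, where to press; 64 mm above the head's underside at joint 0, 56.5 mm when home
- stand: Fixed service stand, origin on the worktop: steel base plate, x -100 to +135 mm, y +-48 mm, its top 10 mm up. Two black guide rails along x, from x = -85 to +30 mm, stand 48 mm apart inside, 10 mm wide, 11 mm high above the plate, inner top edges chamfered 5 mm. The head goes between them, x axes alike, is pushed to +x and is home with its origin at x = 10 mm.
- drive: Pump drive fixed on the stand: steel face plate 80 mm wide, 58 mm high, looking to -x, with housing and motor behind it. Origin at the foot of its face, 30 mm to +x of and 10 mm above the stand's origin, axes as the stand's. Its highest part is 68 mm above the worktop.
- drive_face (a point): centre of the drive's mating face, 25 mm above the base plate; head_face meets this point when the head is home
- plungers (a joint): Two white plungers, 6 mm diameter, at y = +-11 mm, 25 mm above the base plate, stick out 17 mm from the drive's face; they move in together against springs. 0 = out, grows inward. They bottom in the head's bores 5 mm before the faces meet. Spring force: 5 N at first plus 1.5 N per mm, 12.5 N (0.005 m) when the faces meet, then a hard stop.
- plunger_tips (a point): midway between the tips of the two plungers
- beaker: small clear beaker, 43 mm diameter, 56 mm high, origin at the centre of its underside; to be left alone
- ptfe_tape: roll of white tape, 45 mm diameter, 13 mm high, lying flat; to be left alone
- driver: red-handled screwdriver lying near the front edge, 169 mm long; to be left alone
Mind the look-alikes: they are no part of the job. What is shaped like the head but purple is not meant.

How it is judged:
On the way, in this order (a step that is already met when the one before it is completed fails the run):
1. the valve is pressed home while the head is off the plungers (value of joint valve above 0.006 m and contact force between head and drive below 0.5 N), for 0.2 s.
2. the head is pressed against the drive's face with 8 to 25 N (x of head_face in the frame of drive_face above -0.002 m and distance between head_face and drive_face below 0.005 m and contact force between head and drive between 8 and 25 N), for 0.3 s.
At the end, for the whole second after the job is handed in: The robot is still holding the head and pushes it on the drive with 8 to 25 N; the head's face is within 2 mm of the drive's face, its centre within 5 mm of the drive's, square within 0.08 rad and upright; the valve is within 1.5 mm of fully home; the head is still (all of step 2 and angle between the x axis of head and the x axis of stand, either way round below 0.08 rad and angle between head's own z axis and vertical below 0.08 rad and contact force between the fingers and head above 3 N and value of joint valve above 0.006 m and linear speed of head below 0.02 m/s); the arm keeps its last pose, push and grip.
It fails at once if the beaker is moved or tipped (distance of beaker from where it was at the start of the episode above 0.03 m or angle between beaker's own z axis and vertical above 0.5 rad).
It fails at once if the tape is moved (distance of ptfe_tape from where it was at the start of the episode above 0.03 m).
It fails at once if the screwdriver is moved (distance of driver from where it was at the start of the episode above 0.04 m).
It also fails if it takes over 64 s, if anything falls off the work surface, if the arm or the gripper's body presses on something with over 40 N, if the wrist force passes 120 N, or if a joint passes its speed limit or range.

## Robot

A 6-joint arm with a two-finger parallel gripper is mounted at the origin on a cart in front of the work surface, level with it; the furniture and walls round the work are solid. World frame = base frame: x ahead of the robot, y to its left, z up, the work surface at z = 0. Lengths are in m, angles in rad, forces in N, time in s.
With the tool pointing down it reaches from about 0.275 to 0.825 m from the base axis. Payload 4.9 kg.
Tool frame: the origin (TCP) lies midway between the tips of the shut fingers; the grasp point (between the pads) lies 19 mm behind it (grip_point_offset is the distance from the TCP to the grasp point, in m); z points along the fingers, y is the line along which they close (so a half turn about z gives the same grasp; the last joint's range is limited). The gripper opens to 85 mm and grips with 20 to 120 N. Pads are 22 mm wide; open, the fingers measure 114 mm over their backs; the gripper's body (76 mm by 85 mm) begins 54 mm behind the grasp point. The pads swing forward as they close: fully open they stand 13 mm farther back than shut.
Start: joints at [1.215, 0.326, -0.193, 1.052, 0, 1.437], TCP at [0.121, 0.537, 0.231] pointing down, gripper open.
Joint ranges: [-2.65, 2.65], [-0.97, 1.79], [-1.3, 1.35], [-1.93, 2.1], [-1.47, 1.37], [-3.14, 3.14]. Speed limits (rad/s): [2.57, 2.57, 3.14, 3.14, 3.14, 3.14].

## Interface

Orientations are given as a rotation vector (axis times angle).
In Python, from cell import * gives the robot as it stands. Calls block until the motion is done:
- movep(position, orientation): joint-space move of the TCP to a pose.
- move_l(position, velocity=0.15, rot=None, until_force=None): straight line of the TCP; rot=None keeps the orientation; velocity is the mean speed in m/s. With until_force (N) it stops when the force on the tool has changed by that much, and returns True; else False.
- set_joints(angles): joint-space move.
- let_go() and grab(newtons=None): open the fingers fully, or close them until they stop; newtons is the grip in N (None keeps the last).
- sleep(seconds).
- ik(position, orientation): joint angles nearest the present ones, or None.
- get_state(): the state.
- grab_frame(name): name is "scene" or "side" or "wrist"; returns a dict with "img" (384x512x3 uint8, red, green, blue), "fx", "fy", "cx", "cy" (pixels), "cam_to_world" (4x4, takes a point from camera to world coordinates); the wrist camera has in their place "T_tool_cam" (4x4, takes a point from camera to tool coordinates, whose origin is the TCP and whose axes are the flange's). Camera axes: x right, y down, z forward; pixel columns grow to the right and rows downward; lengths in m; the calibration is good to about 2 mm. A picture is of the moment at which its call begins: read the wrist's pose just before it. There is no depth.
A pose or a line that the arm cannot do raises MotionError and nothing moves.
- sign_off(): hands the job in; it is judged then, once.
Trained networks look in the newest picture that a camera, given by its name, has taken for a name from the list of things; names that differ only in an ending like _2 or _b are one class to them, and where a whole thing is asked for, a point or a joint stands for the part that bears it (a point fixed in the world has none). Each returns a list of dicts, best first, with "score" (0 to 1); they miss things now and then, are a little off and sometimes report something else, mostly with a low value. They report only what shows in the picture. A call takes as long as a camera call. They do not tell look-alikes from the thing itself.
- spot_in(camera, name): "centre" ([column, row] in pixels, amid what is visible of it).
- silhouettes(camera, name): "mask" (384x512 bool, what is visible of it) and "centre" ([column, row] in pixels, amid what is visible of it).
- tip_of(camera, name): "centre" ([column, row] in pixels: a listed point, or the origin of a listed thing).
The state is a dict: "clock": time; "q": joint angles; "joint_velocities": joint speeds; "tau": joint torques, N m; "position": TCP position; "eef_rot": TCP orientation; "contact_force": force on the tool from outside, world axes, zero at the start; "wrist_torque": the same for the moment, N m; "finger_gap": opening from 0.0 (shut) to 1.0 (fully open); "grasp_force": force on a finger pad.
Only numpy, scipy, OpenCV 4.12 (cv2) and the standard library are available. Lean on these libraries where they do the work, as an engineer would, in place of code of your own. Each camera call takes 0.05 s, during which the arm holds its last target. There are 200 camera calls.

## Working session

There is one attempt and no reset: what is moved stays moved. The work goes in short steps, each a Python script; the robot and the scene stay as the last script left them, time stands still between calls to the robot, and variables do not carry over. Pictures are saved under pics/ and viewed, at most 10 in all, crops included, and the job is handed in when it is done.

```bash
mkdir -p pics; ls; cat > h.py <<'E'
from cell import *
import numpy as np, cv2
def snap(cam,fn=None):
    s=get_state(); f=grab_frame(cam)
    if fn: cv2.imwrite('pics/'+fn,f['img'][:,:,::-1])
    return s,f
E
python3 - <<'E'
from h import *
np.set_printoptions(precision=4,suppress=True)
ims=[]
for c in ('scene','side','wrist'):
    s,f=snap(c); ims.append(f['img'])
    print(c,f['fx'],f['cx'],f['cy'],np.array(f.get('cam_to_world',f.get('T_tool_cam'))))
    for n in ('head','stand','valve_top','head_face','drive_face','plunger_tips','drive','beaker','ptfe_tape','driver'):
        print(n,[(np.round(d['centre']).tolist(),round(d['score'],2)) for d in tip_of(c,n)][:4])
print({k:v for k,v in s.items()})
b=np.vstack([np.hstack(ims[:2]),np.hstack([ims[2],0*ims[2]])])
cv2.imwrite('pics/a.png',cv2.resize(b[:,:,::-1],(800,600),interpolation=cv2.INTER_AREA))
E
```

```text
pics
scene 352.7288359052573 260.7069655776238 195.1461854455532 [[ 0.9188 -0.2924  0.2651  0.2386]
 [-0.3945 -0.6621  0.6372 -0.3447]
 [-0.0108 -0.69   -0.7237  0.6724]
 [ 0.      0.      0.      1.    ]]
head [([272.0, 158.0], 0.96), ([242.0, 169.0], 0.9), ([221.0, 187.0], 0.79), ([209.0, 160.0], 0.55)]
stand [([285.0, 209.0], 0.93)]
valve_top [([240.0, 149.0], 0.6), ([211.0, 142.0], 0.5), ([272.0, 137.0], 0.36)]
head_face [([274.0, 155.0], 0.9), ([206.0, 153.0], 0.87), ([240.0, 149.0], 0.7), ([249.0, 164.0], 0.63)]
drive_face [([292.0, 200.0], 0.71)]
plunger_tips [([284.0, 200.0], 0.45)]
drive [([292.0, 208.0], 0.74)]
beaker [([306.0, 304.0], 0.55)]
ptfe_tape [([365.0, 263.0], 0.58)]
driver [([224.0, 247.0], 0.58)]
side 347.65887252981724 259.11343028515876 192.0718260201213 [[ 0.9999  0.0041  0.0108  0.4821]
 [-0.0076 -0.4705  0.8824 -0.571 ]
 [ 0.0087 -0.8824 -0.4704  0.4903]
 [ 0.      0.      0.      1.    ]]
head [([223.0, 201.0], 0.89), ([286.0, 188.0], 0.86), ([233.0, 178.0], 0.82), ([254.0, 190.0], 0.78)]
stand [([268.0, 228.0], 0.91)]
valve_top [([232.0, 161.0], 0.61), ([
[... 553 characters left out ...]
   0.      0.      1.    ]]
head [([223.0, 335.0], 0.87), ([160.0, 342.0], 0.59)]
stand []
valve_top []
head_face [([223.0, 339.0], 0.64)]
drive_face []
plunger_tips []
drive []
beaker []
ptfe_tape []
driver []
{'clock': 1.1, 'q': array([ 1.2148,  0.3262, -0.1926,  1.052 , -0.    ,  1.4366]), 'joint_velocities': array([ 0.0011, -0.0004, -0.0007,  0.0001,  0.0014,  0.0012]), 'tau': array([ -0.0006, -44.3339,  26.276 ,   0.0011,  -0.0001,  -0.    ]), 'position': array([0.121 , 0.5366, 0.2313]), 'eef_rot': array([0.3477, 3.1223, 0.0001]), 'contact_force': array([-0.5049, -0.4264, -0.1823]), 'wrist_torque': array([-0.0113, -0.0629,  0.0142]), 'grasp_force': 0.0, 'finger_gap': 0.9978340705169942}
```

View pics/a.png

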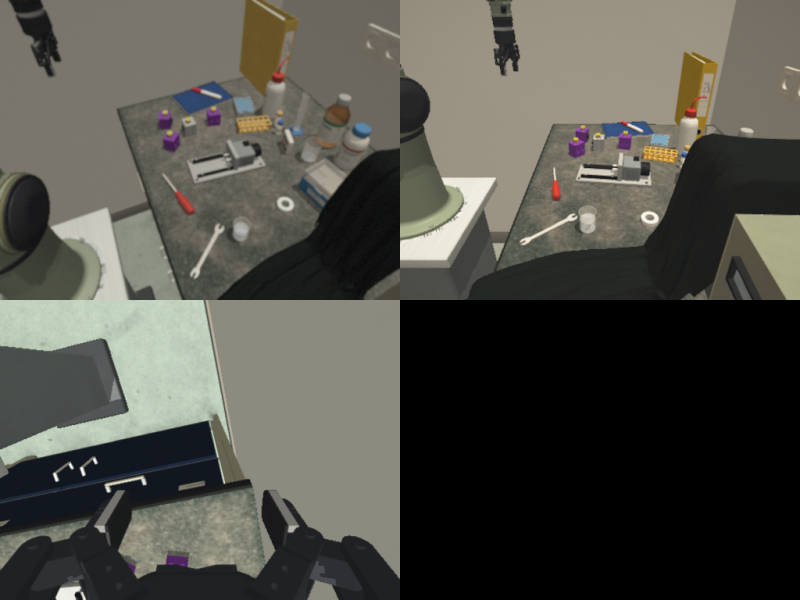

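The grey head is at about (242,165) in the scene view and (254,188) in the side view. Purple look-alikes stand around it, and the stand has its drive towards the right. Next I compute positions and look from above.

```bash
cat >> h.py <<'E'
from scipy.spatial.transform import Rotation as R
np.set_printoptions(precision=4,suppress=True)
def T_of(s,f):
    if 'cam_to_world' in f: return np.array(f['cam_to_world'])
    T=np.eye(4);T[:3,:3]=R.from_rotvec(s['eef_rot']).as_matrix();T[:3,3]=s['position']
    return T@np.array(f['T_tool_cam'])
def onplane(px,z,f,T):
    d=T[:3,:3]@np.array([(px[0]-f['cx'])/f['fx'],(px[1]-f['cy'])/f['fy'],1]); o=T[:3,3]
    return o+d*(z-o[2])/d[2]
def proj(p,f,T):
    c=np.linalg.inv(T)@np.append(p,1); return np.array([f['fx']*c[0]/c[2]+f['cx'],f['fy']*c[1]/c[2]+f['cy']])
def down(yaw): # tool x axis at angle yaw in world xy, tool z down
    c,s=np.cos(yaw),np.sin(yaw)
    return R.from_matrix(np.array([[c,s,0],[s,-c,0],[0,0,-1]])).as_rotvec()
E
python3 - <<'E'
from h import *
Z={'head':0,'stand':0,'valve_top':.064,'drive_face':.035,'plunger_tips':.035,'beaker':0,'ptfe_tape':0,'driver':.01}
for c in ('scene','side'):
    s,f=snap(c);T=T_of(s,f)
    for n,z in Z.items(): print(c,n,[onplane(d['centre'],z,f,T)[:2].round(3).tolist() for d in tip_of(c,n)][:4])
    if c=='scene':
        im=f['img'][120:260,150:350]
        cv2.imwrite('pics/b.png',cv2.resize(im[:,:,::-1],None,fx=4,fy=4,interpolation=cv2.INTER_CUBIC))
s,f=snap('wrist'); M=R.from_rotvec(s['eef_rot']).as_matrix(); print('tool x',M[:,0])
E
```

```text
scene head [[0.392, 0.317], [0.572, 0.375], [0.472, 0.371], [0.403, 0.436]]
scene stand [[0.521, 0.174], [0.473, 0.366]]
scene valve_top [[0.39, 0.323], [0.584, 0.382], [0.508, 0.151], [0.478, 0.364]]
scene drive_face [[0.532, 0.166]]
scene plunger_tips [[0.512, 0.169]]
scene beaker [[0.448, -0.065]]
scene ptfe_tape [[0.6, -0.041]]
scene driver [[0.338, 0.118]]
side head [[0.585, 0.388], [0.41, 0.435], [0.391, 0.3], [0.477, 0.378]]
side stand [[0.515, 0.162]]
side valve_top [[0.58, 0.381], [0.4, 0.311], [0.481, 0.354]]
side drive_face [[0.546, 0.158], [0.358, 0.069]]
side plunger_tips [[0.517, 0.159]]
side beaker [[0.446, -0.065]]
side ptfe_tape [[0.618, -0.036]]
side driver [[0.346, 0.104]]
tool x [-0.9755  0.2199 -0.    ]
```

View pics/b.png

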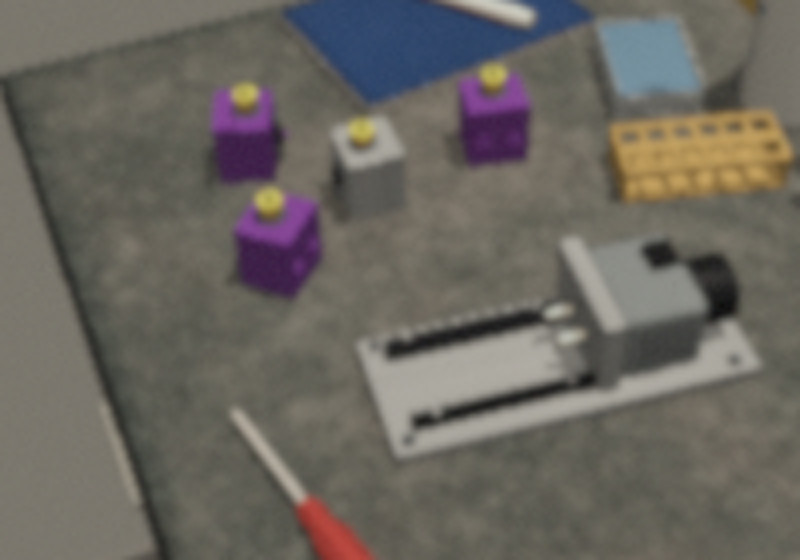

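Head is near (0.474, 0.37) and the stand near (0.518, 0.168), with their axes roughly along world +x. Looking from above with the wrist camera.

```bash
python3 - <<'E'
from h import *
ims=[]
for nm,p,pts in (('h',[.474,.37,.22],{'head':0,'valve_top':.0635,'head_face':.025}),('s',[.51,.17,.25],{'stand':0,'drive':.01,'drive_face':.035,'plunger_tips':.035,'head':0})):
    movep(p,down(np.pi)); sleep(.3)
    s,f=snap('wrist');T=T_of(s,f);ims.append(f['img'])
    np.savez(nm+'.npz',T=T,img=f['img'])
    print(s['clock'],s['q'],s['position'],f['fx'],f['fy'],f['cx'],f['cy'])
    for n,z in pts.items(): print(n,[(np.round(d['centre']).tolist(),round(d['score'],2),onplane(d['centre'],z,f,T)[:2].round(4).tolist()) for d in tip_of('wrist',n)][:4])
b=np.vstack(ims)[:,:,::-1]; cv2.imwrite('pics/c.png',cv2.resize(np.hstack(ims)[:,:,::-1],(800,300),interpolation=cv2.INTER_AREA))
E
```

```text
4.35 [ 0.5414  0.4283 -0.0691  1.0732  0.0001  0.5402] [0.4734 0.3706 0.2201] 293.5679822879471 293.5679822879471 251.225764179002 185.66202387795812
head [([205.0, 91.0], 0.91, [0.3962, 0.3163]), ([299.0, 102.0], 0.74, [0.4089, 0.427]), ([253.0, 229.0], 0.63, [0.5763, 0.3731]), ([243.0, 156.0], 0.62, [0.4738, 0.361])]
valve_top [([310.0, 110.0], 0.7, [0.4129, 0.4282]), ([258.0, 259.0], 0.58, [0.5831, 0.3786]), ([196.0, 92.0], 0.48, [0.3958, 0.3172]), ([242.0, 169.0], 0.45, [0.473, 0.3607])]
head_face [([239.0, 238.0], 0.78, [0.5768, 0.355]), ([245.0, 180.0], 0.67, [0.4978, 0.3633]), ([184.0, 105.0], 0.58, [0.4111, 0.2967])]
5.6833 [ 0.1864  0.292  -0.1925  1.0866  0.0001  0.1845] [0.5098 0.1711 0.2497] 293.5679822879471 293.5679822879471 251.225764179002 185.66202387795812
stand [([252.0, 148.0], 0.56, [0.5057, 0.172])]
drive [([248.0, 173.0], 0.9, [0.5387, 0.1672])]
drive_face [([244.0, 180.0], 0.62, [0.5406, 0.1625]), ([404.0, 145.0], 0.49, [0.4946, 0.3581])]
plunger_tips [([246.0, 165.0], 0.52, [0.521, 0.1654])]
head [([393.0, 193.0], 0.96, [0.5711, 0.3731]), ([394.0, 124.0], 0.76, [0.4734, 0.3582]), ([458.0, 75.0], 0.76, [0.4131, 0.4291]), ([370.0, 61.0], 0.61, [0.3977, 0.3165])]
```

View pics/c.png

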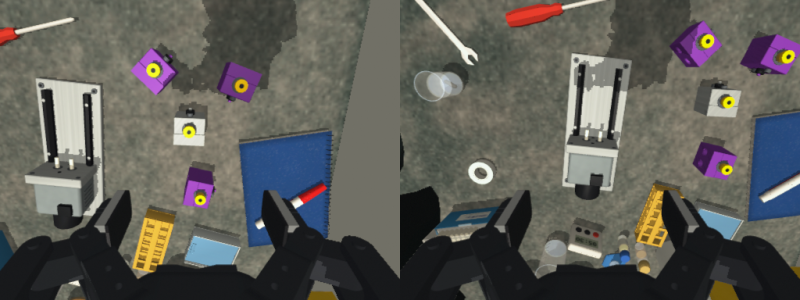

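The grey head is at (242,165) in the left view with its knob towards the robot, and the stand's plungers also point towards -x. I enlarge both to measure the corners.

```bash
python3 - <<'E'
from h import *
a=np.load('h.npz')['img'][130:200,210:280]; b=np.load('s.npz')['img'][60:260,190:310]
A=cv2.resize(a,(350,350),interpolation=cv2.INTER_CUBIC); B=cv2.resize(b,(360,600),interpolation=cv2.INTER_CUBIC)
o=np.zeros((600,720,3),np.uint8);o[:350,:350]=A;o[:,360:]=B
cv2.imwrite('pics/d.png',o[:,:,::-1])
class D(dict):pass
f=dict(fx=293.568,fy=293.568,cx=251.2258,cy=185.662)
for n in 'hs':
    d=np.load(n+'.npz'); hsv=cv2.cvtColor(d['img'],cv2.COLOR_RGB2HSV)
    m=cv2.inRange(hsv,(25,150,120),(35,255,255))
    k,l,st,c=cv2.connectedComponentsWithStats(m)
    print([(c[i].round(1),st[i,4],onplane(c[i],.0635,f,d['T'])[:2]) for i in range(1,k) if 20<st[i,4]<400])
E
```

```text
[(array([196.1,  89.4]), np.int32(219), array([0.3939, 0.3175])), (array([241.5, 168.3]), np.int32(166), array([0.4726, 0.3607])), (array([255.9, 255.3]), np.int32(122), array([0.5778, 0.3765]))]
[(array([392.9,  52.4]), np.int32(207), array([0.3941, 0.3156])), (array([495.9,  72.3]), np.int32(196), array([0.4128, 0.4261])), (array([420. , 130.6]), np.int32(155), array([0.4733, 0.3582])), (array([418., 217.]), np.int32(122), array([0.5783, 0.3756]))]
```

View pics/d.png

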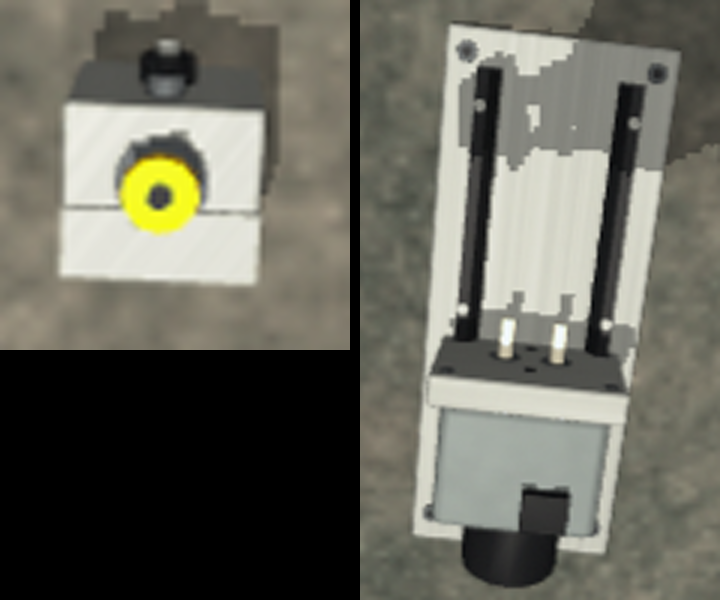

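```bash
python3 - <<'E'
from h import *
f=dict(fx=293.568,fy=293.568,cx=251.2258,cy=185.662)
def fit(L,P,z,T):
    W=np.array([onplane(p,zz,f,T)[:2] for p,zz in zip(P,z)]);L=np.array(L,float)
    Lc,Wc=L-L.mean(0),W-W.mean(0)
    a=np.arctan2((Lc[:,0]*Wc[:,1]-Lc[:,1]*Wc[:,0]).sum(),(Lc*Wc).sum())
    r=np.array([[np.cos(a),-np.sin(a)],[np.sin(a),np.cos(a)]])
    t=W.mean(0)-r@L.mean(0); print(t,a,'res\n',(W-(L@r.T+t))*1000)
up=lambda u,s,o:np.array(o)+(np.array(u)+.5)/s-.5
T=np.load('h.npz')['T']
P=up([(67,103),(263,112),(256,285),(60,276)],5,(210,130))
fit([(-.02,-.022),(-.02,.022),(.02,.022),(.02,-.022)],P,[.05]*4,T)
T=np.load('s.npz')['T']
P=up([(451-360,24),(679-360,50),(605-360,552),(415-360,535),(430-360,376),(628-360,393),(150,320),(200,326)],3,(190,60))
L=[(-.1,-.048),(-.1,.048),(.135,.048),(.135,-.048),(.03,-.04),(.03,.04),(.013,-.011),(.013,.011)]
Z=[.01]*4+[.068]*2+[.035]*2
fit(L,P,Z,T); fit(L[:4],P[:4],Z[:4],T)
E
```

```text
[0.4768 0.3606] -0.04669381669389834 res
 [[ 0.3554  0.8705]
 [ 0.2047 -0.8673]
 [-0.2729 -0.0225]
 [-0.2871  0.0193]]
[0.5096 0.1688] -0.10492494220954343 res
 [[ 1.1024  1.8819]
 [ 0.6211 -1.4374]
 [-2.3582 -1.1855]
 [-1.5034  1.5973]
 [ 0.7142  1.0526]
 [-0.8286 -1.6174]
 [ 1.0028  0.3414]
 [ 1.2496 -0.6328]]
[0.5091 0.1691] -0.10554610261083738 res
 [[ 1.6589  1.5921]
 [ 1.1183 -1.7209]
 [-1.8457 -1.3238]
 [-0.9315  1.4527]]
```

```bash
python3 - <<'E'
from h import *
y=np.pi-.047
grab(20)
movep([.4733,.3605,.10],down(y)); move_l([.4733,.3605,.078],.1)
sleep(.2); print(get_state()['contact_force'])
print(move_l([.4733,.3605,.045],.02,until_force=18))
s=get_state();print(s['clock'],s['position'],s['contact_force'])
sleep(.3);s=get_state();print(s['position'],s['contact_force'])
move_l([.4733,.3605,.10],.1)
movep([.4733,.3605,.2],down(y)); let_go(); sleep(.2)
s,f=snap('wrist','e.png');T=T_of(s,f)
m=cv2.inRange(cv2.cvtColor(f['img'],cv2.COLOR_RGB2HSV),(25,150,120),(35,255,255))
k,l,st,c=cv2.connectedComponentsWithStats(m)
print([(c[i].round(1),st[i,4],onplane(c[i],.0565,f,T)[:2]) for i in range(1,k) if 20<st[i,4]<500])
cv2.imwrite('pics/e.png',cv2.resize(f['img'][120:220,200:300,::-1],None,fx=5,fy=5,interpolation=cv2.INTER_CUBIC))
np.savez('e.npz',T=T,img=f['img']);print(s['clock'])
E
```

```text
[-0.6023 -0.4524 -0.2273]
True
9.375 [0.4733 0.3605 0.0565] [-1.2276 -0.4464  6.9432]
[0.4733 0.3605 0.0565] [-1.0968 -0.8081  5.1655]
[(array([199.3,  92.4]), np.int32(242), array([0.3939, 0.3163])), (array([251.1, 172.4]), np.int32(184), array([0.473 , 0.3605])), (array([269.9, 264.7]), np.int32(139), array([0.5824, 0.3767]))]
11.7333
```

View pics/e.png

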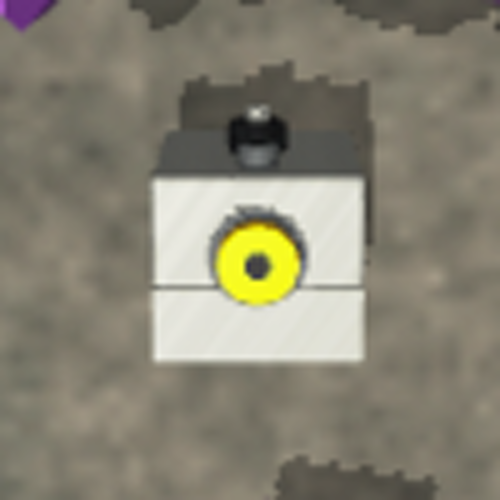

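Valve is home: the TCP stopped at z = 0.0565 and the cap now sits close to the head's top. Grasping, lifting and bringing the head over the stand.

```bash
python3 - <<'E'
from h import *
y=np.pi-.047
c=[.476,.3604]
move_l(c+[.08],.15,rot=down(y)); move_l(c+[.017],.08); sleep(.1)
g0=get_state()['contact_force']
grab(60); sleep(.3)
s=get_state();print(s['clock'],s['position'],s['finger_gap'],s['grasp_force'],s['contact_force']-g0)
move_l(c+[.11],.15)
a=-.105;S=np.array([.5095,.169]);ex=np.array([np.cos(a),np.sin(a)])
p=S-.045*ex
movep([*p,.11],down(np.pi+a)); move_l([*p,.060],.1); sleep(.4)
s=get_state();print(s['clock'],s['position'],s['finger_gap'],s['grasp_force'],s['contact_force'])
ims=[snap(c)[1] for c in('scene','side')]
o=np.hstack([cv2.resize(f['img'][v:v+110,u:u+100],(400,440),interpolation=cv2.INTER_CUBIC) for f,(u,v) in zip(ims,((215,140),(205,150)))])
cv2.imwrite('pics/f.png',o[:,:,::-1])
E
```

```text
14.5333 [0.4763 0.3604 0.0175] 0.5069531682211375 62.45684671215713 [-0.2332 -1.6173  5.3933]
17.125 [0.465  0.1737 0.0604] 0.5094271091496416 61.5755502297543 [ 0.1048 -0.0728 -4.1162]
```

View pics/f.png

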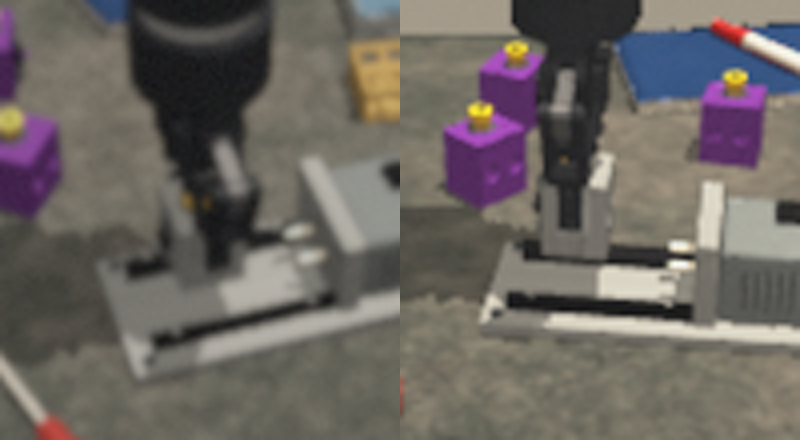

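The head is held upright above the rails, with its face towards the plungers. Lowering while watching the force.

```bash
python3 - <<'E'
from h import *
s=get_state();p=s['position'].copy();f0=s['contact_force']
a=-.105;ex=np.array([np.cos(a),np.sin(a),0]);ey=np.array([-np.sin(a),np.cos(a),0])
for z in (.045,.040,.036,.033,.030,.0282):
    hit=move_l([p[0],p[1],z],.03,until_force=10); s=get_state();d=s['contact_force']-f0
    print(s['clock'],hit,s['position'][2],'fx %.1f fy %.1f fz %.1f'%(d@ex,d@ey,d[2]),s['wrist_torque'])
    if hit: break
E
```

```text
17.875 False 0.04485894277679603 fx -0.7 fy 0.0 fz 0.5 [-0.0274  0.0104 -0.0281]
18.1917 False 0.039798132554646634 fx 0.5 fy 0.5 fz 0.5 [ 0.0063 -0.003   0.0103]
18.475 False 0.03578208202004329 fx 0.1 fy 1.0 fz -0.4 [-0.0155 -0.0102 -0.0117]
18.725 False 0.03279573514820862 fx 0.2 fy 1.2 fz 0.2 [-0.0292  0.0466  0.0125]
18.975 False 0.02977632484029911 fx 0.6 fy -0.1 fz 0.3 [-0.0231  0.0009 -0.0454]
19.225 False 0.028108177729497814 fx -0.0 fy 0.2 fz 0.0 [-0.0116 -0.0433 -0.0184]
```

```bash
cat >> h.py <<'E'
a=-.105;ex=np.array([np.cos(a),np.sin(a),0]);ey=np.array([-np.sin(a),np.cos(a),0])
P0=np.array([*(np.array([.5095,.169])-.045*ex[:2]),.0282])
def rep(f0=np.zeros(3)):
    s=get_state();d=s['contact_force']-f0;q=s['position']-P0
    print('%.2f adv %.1f lat %.1f z %.1f mm  fx %.1f fy %.1f fz %.1f grip %.0f'%(s['clock'],q@ex*1e3,q@ey*1e3,s['position'][2]*1e3,d@ex,d@ey,d[2],s['grasp_force']))
    return d@ex
E
python3 - <<'E'
from h import *
sleep(.2);f0=get_state()['contact_force'];np.save('f0.npy',f0)
for t in (.02,.034,.040,.044,.047,.049,.050,.051,.052,.053,.054,.055,.056,.057):
    hit=move_l(P0+t*ex,.04 if t<.035 else .015,until_force=14); fx=rep(f0)
    if hit or fx<-11: print(hit);break
sleep(.3);rep(f0)
E
```

```text
20.07 adv 19.8 lat -0.1 z 28.0 mm  fx 0.9 fy -0.3 fz 0.6 grip 62
20.57 adv 34.1 lat -0.0 z 28.1 mm  fx -0.3 fy 1.3 fz 1.5 grip 62
21.12 adv 40.0 lat -0.0 z 28.2 mm  fx 0.4 fy 0.0 fz 0.9 grip 62
21.54 adv 44.1 lat -0.0 z 28.2 mm  fx 1.0 fy -0.6 fz 0.6 grip 62
21.89 adv 47.2 lat 0.0 z 28.2 mm  fx -1.0 fy 0.2 fz 0.5 grip 62
22.18 adv 49.1 lat 0.0 z 28.2 mm  fx 0.0 fy -0.3 fz 1.4 grip 62
22.43 adv 49.6 lat -0.0 z 28.1 mm  fx -0.3 fy 0.9 fz 0.9 grip 62
22.68 adv 49.7 lat -0.1 z 27.9 mm  fx -4.1 fy 0.4 fz 2.5 grip 62
22.93 adv 50.3 lat -0.1 z 27.8 mm  fx -5.6 fy 0.0 fz 2.7 grip 62
23.18 adv 50.9 lat -0.1 z 27.7 mm  fx -6.7 fy 0.3 fz 2.8 grip 62
23.43 adv 51.5 lat -0.1 z 27.7 mm  fx -7.1 fy -0.4 fz 4.1 grip 62
23.68 adv 52.1 lat -0.1 z 27.6 mm  fx -7.4 fy 0.2 fz 4.2 grip 62
23.93 adv 52.7 lat -0.1 z 27.6 mm  fx -9.5 fy 0.3 fz 5.7 grip 62
24.18 adv 53.0 lat -0.1 z 27.6 mm  fx -10.4 fy 1.4 fz 7.9 grip 63
24.48 adv 53.0 lat -0.1 z 27.6 mm  fx -10.9 fy 0.8 fz 7.1 grip 63
```

```bash
python3 - <<'E'
from h import *
f0=np.load('f0.npy'); up=np.array([0,0,.0007])
for t in np.arange(.0575,.070,.0005):
    move_l(P0+t*ex+up,.015); sleep(.1); print(round(t,4),end=' '); fx=rep(f0)
    if fx<-16: break
sleep(.5);rep(f0);f=snap('side')[1];g=snap('scene')[1]
o=np.hstack([cv2.resize(i['img'][v:v+110,u:u+100],(400,440),interpolation=cv2.INTER_CUBIC) for i,(u,v) in ((g,(235,140)),(f,(225,150)))])
cv2.imwrite('pics/g.png',o[:,:,::-1])
E
```

```text
0.0575 24.82 adv 53.1 lat -0.1 z 27.7 mm  fx -9.3 fy 0.9 fz 3.3 grip 62
0.058 25.18 adv 53.5 lat -0.2 z 27.7 mm  fx -10.0 fy 0.4 fz 3.4 grip 62
0.0585 25.52 adv 53.8 lat -0.1 z 27.7 mm  fx -10.8 fy 0.8 fz 4.1 grip 62
0.059 25.88 adv 54.0 lat -0.1 z 27.7 mm  fx -12.1 fy 0.6 fz 4.1 grip 62
0.0595 26.23 adv 54.1 lat -0.2 z 27.7 mm  fx -12.5 fy 1.1 fz 6.5 grip 63
0.06 26.57 adv 54.1 lat -0.2 z 27.7 mm  fx -13.5 fy -0.9 fz 7.1 grip 63
0.0605 26.93 adv 54.2 lat -0.1 z 27.7 mm  fx -14.8 fy 0.3 fz 9.1 grip 63
0.061 27.27 adv 54.2 lat -0.2 z 27.7 mm  fx -16.0 fy -0.4 fz 9.6 grip 63
27.77 adv 54.2 lat -0.2 z 27.7 mm  fx -16.3 fy 0.5 fz 9.8 grip 63
```

View pics/g.png

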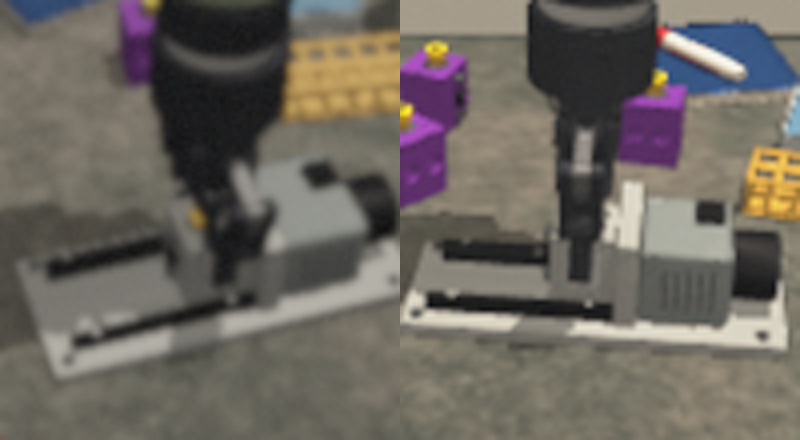

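The faces look met: advance has stalled at 54.2 mm while the force rises. I'll ease the load on the plate to make sure friction isn't the cause.

```bash
python3 - <<'E'
from h import *
f0=np.load('f0.npy')
for t,u in ((.061,.0012),(.061,.0017),(.0615,.0020)):
    move_l(P0+t*ex+np.array([0,0,u]),.015); sleep(.3); print(t,u,end=' '); fx=rep(f0)
s=get_state();print(s['eef_rot'],down(np.pi+a))
E
```

```text
0.061 0.0012 28.43 adv 54.2 lat -0.2 z 27.7 mm  fx -13.0 fy 1.4 fz 6.7 grip 62
0.061 0.0017 28.98 adv 54.2 lat -0.2 z 27.8 mm  fx -13.3 fy 1.9 fz 1.8 grip 62
0.0615 0.002 29.52 adv 54.2 lat -0.2 z 27.8 mm  fx -13.4 fy 1.4 fz 1.1 grip 62
[-0.1624 -3.1241 -0.001 ] [0.1649 3.1373 0.    ]
```

```bash
python3 - <<'E'
from h import *
f0=np.load('f0.npy')
for t in (.062,.0625,.063,.0635,.064):
    move_l(P0+t*ex+np.array([0,0,.002]),.015); sleep(.4); print(t,end=' '); fx=rep(f0)
    if fx<-16: break
sleep(1);fx=rep(f0)
E
```

```text
0.062 30.18 adv 54.2 lat -0.2 z 27.8 mm  fx -14.8 fy 1.2 fz 2.0 grip 62
0.0625 30.82 adv 54.2 lat -0.2 z 27.8 mm  fx -16.2 fy 1.3 fz 4.3 grip 63
31.82 adv 54.2 lat -0.2 z 27.8 mm  fx -16.7 fy 2.7 fz 3.3 grip 63
```

Hard stop confirmed: no further advance, and about 16 N holding steadily. Handing in.

```bash
python3 -c "
from h import *
print(sign_off())"
```

```text
the job is handed in; nothing more can be done
None
```

I pressed the valve fully home, slid the pump head over the plungers until its face met the drive, and handed in with the arm still holding it there at about 16 N; no verdict came back.

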